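# Close the spice grinder and hold its lid at the half-turn pulse position

### The job

Stand the steel grinding insert in the round well of the spice grinder, press it fully home until its disc is flush with the deck, and let go of it. Then set the lid on with its two lugs down through the two slots of the collar, twist it clockwise (seen from above) halfway, so that its grip bar points at the single ribs, never as far as the lock at the twin ribs, and finish while still gripping it and holding it there against the return spring. Leave the ramekin, the spatula and the turner alone.

Things in the scene. Friction and masses are not known exactly. Their poses are not given: they have to be found in the camera images.
- grinder: Spice grinder base, stuck fast: dark square block 150 x 150 mm, 60 mm high; its flat top is the deck, with a round well in the middle and, around that, an aluminium collar. A black knob sits on its -x side. Origin: centre of its underside, on the vertical axis of well and collar; z up; x points at a single (half-turn) rib. The other marks are given as points.
- well (a point): Centre of the well's mouth, level with the deck, on the axis. Well 50 mm wide, a loose fit for the insert. In it a rubber seal plate starts 8 mm below the deck; about 7 N on the insert pushes it down 6 mm to a stop, where it stays.
- slot (a point): One of the two opposite slots in the collar's lip, at 44 mm radius, level with the collar's top; on the grinder's +x side, 0.70 rad counter-clockwise (from above) of its x axis. Slots at least 18 mm wide; below each is a pocket of the drive ring, 16 mm wide, down to the deck. Collar: outer diameter 108 mm, top 14 mm above the deck; lip: inner diameter 80 mm, 5 mm thick, 9 mm above the deck.
- half_rib (a point): Top of one of the two opposite single ribs on the deck outside the collar, on the grinder's +x axis (the other on -x): the half-turn marks. Each 14 mm long, 4 mm wide, 4 mm high.
- lock_rib (a point): Top middle of one of the two opposite pairs of twin ribs on the deck outside the collar, 0.70 rad clockwise (from above) of the single ribs: the lock marks, where the lid's bar must not come.
- drive (a joint): Drive ring under the lip, turned by the lid's lugs: rad, 0 at rest with pockets under the slots, growing clockwise from above to the lock at 1.4; 0.7 is halfway. A spring returns it to 0 when let go: about 0.10 N m at 0, 0.18 N m at 0.7. Lug-to-pocket play: 0.08 rad either way, so the lid turns up to that much (0.16 at most) more than the ring.
- lid: Grey round lid, hollow cap open below, 0.14 to 0.28 kg, upright on the board. Origin: centre of its underside, z up. 72 mm in diameter, flat top at 52 mm, cavity 66 mm wide and 48 deep. Two lugs at the foot on the +x and -x sides: 9 mm wide, 6 tall, reaching 47 mm from the axis. Half-turn symmetric. Seated, its underside lies on the deck; once turned it has 3 mm of vertical play under the lip.
- lid_bar (a point): Centre of the black grip bar that stands on the lid's flat top, 65 mm above the lid's underside: 62 mm long along the lid's x axis (in line with the lugs), 16 mm wide, 26 mm tall (52 to 78 mm above the underside).
- insert: Steel grinding insert, 0.08 to 0.17 kg, upright on the board. Origin: centre of its underside, z up. Disc 44 mm wide, 14 mm thick, foot bevelled 4 mm, small teeth 2 mm high on top; in its middle a round grip post 18 mm wide, 34 mm tall (14 to 48 mm above the origin). Fully home its origin is 46 mm above the grinder's and the disc's face level with the deck; unpressed it stands 6 mm proud.
- board: Wooden chopping board, fixed, 300 x 420 x 20 mm (x, y, z); origin at the centre of its underside. The lid, insert, ramekin, spatula and turner rest on its top, 20 mm up.
- ramekin: Small white ceramic ramekin, 68 mm wide, 36 mm high, on the board; origin at the centre of its underside. Leave alone.
- spatula: Teal silicone spatula with a wooden handle, 257 mm long, lying along its x axis on the board, blade to +x, 14 mm high; origin at mid-length on its underside. Leave alone.
- turner: Steel dosa turner with a black handle, 285 mm long, lying along its x axis on the board, blade to +x, 12 mm high; origin near mid-length on its underside. Leave alone.
Things that resemble listed ones, but are neither listed nor needed, are in the scene too. There is more than one size of the insert; the job needs the larger.

How it is judged:
On the way, in this order (a step that is already met when the one before it is completed fails the run):
1. the insert is home in the well, its disc flush with the deck within 1.8 mm, upright, and let go of (z of insert in the frame of grinder below 0.0478 m and horizontal distance between insert and grinder below 0.005 m and angle between insert's own z axis and vertical below 0.08 rad and contact force between the fingers and insert below 0.3 N), for 0.2 s.
2. the lid is seated on the deck with its lugs through the slots, not yet turned (z of lid in the frame of grinder below 0.0635 m and horizontal distance between lid and grinder below 0.007 m and angle between lid's own z axis and vertical below 0.08 rad and value of joint drive below 0.25 rad), for 0.1 s.
At the end, for the whole second after the job is handed in: Insert flush in the well (within 1.8 mm, upright); lid down in the collar (underside within 4.5 mm of the deck, 7 mm of the axis), its bar within 0.16 rad of the single ribs, drive ring at 0.42 to 0.98 rad, held still and gripped by the fingers (z of insert in the frame of grinder below 0.0478 m and horizontal distance between insert and grinder below 0.005 m and angle between each of insert, lid's own z axis and vertical below 0.08 rad and z of lid in the frame of grinder below 0.0645 m and horizontal distance between lid and grinder below 0.007 m and angle between the x axis of lid and the x axis of grinder, either way round below 0.16 rad and value of joint drive between 0.42 and 0.98 rad and contact force between the fingers and lid above 1 N and linear speed of lid below 0.03 m/s and angular speed of lid below 0.5 rad/s); the arm keeps its last pose, push and grip.
It fails at once if the lid is turned on towards the lock (drive ring past 1.1 rad) (value of joint drive above 1.1 rad).
It fails at once if the ramekin, spatula or turner is moved more than 30 mm, or the ramekin tipped (distance of any of ramekin, spatula, turner from where it was at the start of the episode above 0.03 m or angle between ramekin's own z axis and vertical above 0.5 rad).
It also fails if it takes over 72 s, if anything falls off the work surface, if the arm or the gripper's body presses on something with over 40 N, if the wrist force passes 120 N, or if a joint passes its speed limit or range.

### The arm

A 6-joint arm with a two-finger parallel gripper is mounted at the origin on the work surface. World frame = base frame: x ahead of the robot, y to its left, z up, the work surface at z = 0. Lengths are in m, angles in rad, forces in N, time in s.
With the tool pointing down it reaches from about 0.35 to 0.925 m from the base axis. Payload 6.4 kg.
Tool frame: the origin (TCP) lies at the very end of the fingers, on their centre line; the grasp point (between the pads) lies 19 mm behind it; z points along the fingers, y is the direction in which the jaws open and shut (so a half turn about z gives the same grasp; the last joint's range is limited). The gripper opens to 85 mm and grips with 20 to 120 N. Pads are 22 mm wide; open, the fingers measure 114 mm over their backs; the gripper's body (76 mm by 85 mm) begins 54 mm behind the grasp point. The pads swing forward as they close: fully open they stand 13 mm farther back than shut.
Start: joints at [1.086, 0.245, 1.558, -0, 1.339, -0.174], TCP at [0.199, 0.619, 0.231] pointing down, gripper open.
Joint ranges: [-3.13, 3.13], [-1.02, 2.26], [0.13, 2.54], [-0.95, 4.09], [0.21, 2.88], [-2.74, 2.74]. Speed limits (rad/s): [2.57, 2.57, 3.14, 3.14, 3.14, 3.14].

### API

Orientations are given as [roll, pitch, yaw] about the fixed x, y, z axes, in that order (R = Rz(yaw) Ry(pitch) Rx(roll)).
In Python, from cell import arm, imaging gives the robot as it stands.
- The arm moves only by the shell command python3 -m handwheel 'ROWS' [FORCE]. ROWS is JSON, a list that holds one entry, the list of rows, each a list of 7 numbers: the shift along the world's x, y, z in m, then the turn, a rotation vector about the world's x, y, z in degrees, then the finger opening in m, from 0 to 0.0854. In form: [[[dx, dy, dz, rx, ry, rz, jaw], ...]]. A call has 1 to 8 rows; each row shifts and turns the commanded pose from where the row before left it; what a row does not reach is not made up. A row lasts 1/8 s, in which the tool goes at most 62.5 mm and 10.7 degrees, less where a joint would pass 70% of its speed; a pose out of reach is approached as far as the arm can. A call is refused whole if a number of a shift passes 0.0625 or a number of a turn 10.7, either way. A call with a gripper value outside its range is refused whole. The fingers move at their own pace and stop on an object; FORCE is the grip in N (left out, the last holds). Time passes only in rows, so rows that do not move let the fingers close. It gives the time, the measured TCP pose, the force and the opening at its end, in the units of the state.
- arm.sense(): the state, without advancing time (a new reading comes with each control period).
- imaging.capture(name): name is "side" or "top"; returns a dict with "frame" (400x640x3 uint8, red, green, blue), "camera_matrix" (3x3 intrinsics, pixels), "origin" and "rotation" of the camera in the world. Camera axes: x right, y down, z forward; pixel columns grow to the right and rows downward; lengths in m; the calibration is good to about 2 mm. A picture is of the moment at which its call begins. There is no depth.
- arm.finish_job(): hands the job in, once; it reports no verdict.
The state is a dict: "t": time; "qpos": joint angles; "joint_velocities": joint speeds; "joint_efforts": joint torques, N m; "tool_pos": TCP position; "ee_rot": TCP orientation; "ft_force": force on the tool from outside, world axes, zero at the start; "moment": the same for the moment, N m; "opening": opening from 0.0 (shut) to 1.0 (fully open).
Only numpy, scipy, OpenCV 4.12 (cv2) and the standard library are available. Lean on these libraries where they do the work, as an engineer would, in place of code of your own. Each camera call takes 0.05 s, during which the arm holds its last target.

## Working session

There is one attempt and no reset: what is moved stays moved. The work goes in short steps, Python scripts to look and compute and a shell command to move; the robot and the scene stay as the last step left them, time stands still between calls to the robot, and variables do not carry over. Pictures are saved under pics/ and viewed, and the job is handed in when it is done.

```bash
ls; mkdir -p pics; python3 - <<'E'
from cell import arm, imaging
import cv2, numpy as np
print(arm.sense())
for n in("top","side"):
    c=imaging.capture(n); cv2.imwrite(f"pics/{n}0.png",c["frame"][:,:,::-1]); print(n,c["camera_matrix"],c["origin"],c["rotation"])
E
```

```text
pics
{'t': 0.0, 'qpos': array([ 1.08590816e+00,  2.45846914e-01,  1.55900845e+00,  9.58630883e-06,
        1.33867470e+00, -1.74095036e-01]), 'joint_velocities': array([-0.00045509,  0.00055535, -0.00051712, -0.00032039, -0.00179768,
        0.0011485 ]), 'joint_efforts': array([ 2.81155799e-04, -4.29508138e+01, -3.26131260e+01, -7.75691456e-05,
        5.43503120e-03,  4.13726559e-05]), 'tool_pos': array([0.19850795, 0.61836925, 0.23016229]), 'ee_rot': array([-3.13968614e+00, -3.44776676e-04,  2.83079698e+00]), 'ft_force': array([-0.43049808, -0.49078996, -0.08082093]), 'moment': array([-0.05150235,  0.01603405, -0.02571184]), 'opening': 0.9997392438588357}
top [[434.91659601   0.         324.38716059]
 [  0.         434.91659601 200.25658374]
 [  0.           0.           1.        ]] [ 0.42308392 -0.01746943  1.24092363] [-3.09963061 -0.00439843 -1.55430843]
side [[404.62348533   0.         322.70631818]
 [  0.         404.62348533 197.89613689]
 [  0.           0.           1.        ]] [-0.01411614 -0.56060675  0.59142721] [-2.16804019 -0.00263978 -0.74582856]
```

View pics/top0.png

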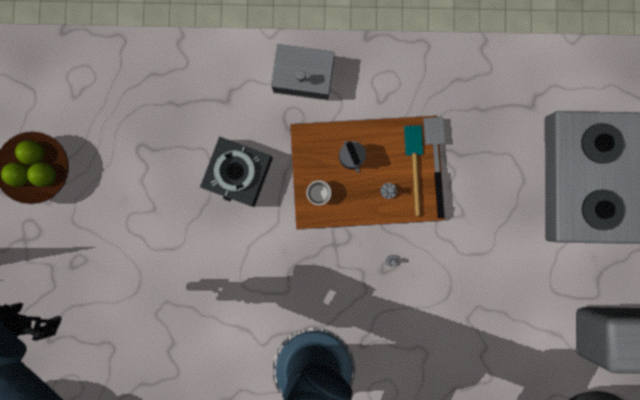

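View pics/side0.png

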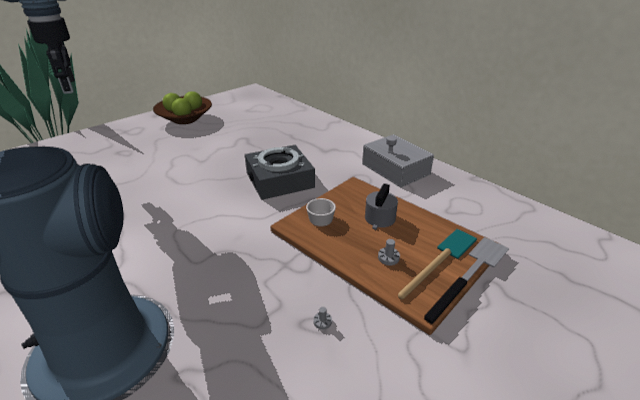

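The top picture shows the grinder at about (237,171), the lid at (352,154) and the ramekin at (319,192). Three things look like the insert: one on the board at (389,190), one on the table at (393,261), and a knob on the grey box at (302,76). I'll enlarge all of them.

```bash
cat > h.py <<'E'
import numpy as np, cv2
from scipy.spatial.transform import Rotation as R
from cell import arm, imaging
def cap(n): return imaging.capture(n)
def ray(c,u,v):
    d=np.linalg.inv(c["camera_matrix"])@np.array([u,v,1.]); return R.from_euler('xyz',c["rotation"]).as_matrix()@d
def at_z(c,u,v,z):
    d=ray(c,u,v); o=np.array(c["origin"]); return o+d*(z-o[2])/d[2]
def proj(c,p):
    q=R.from_euler('xyz',c["rotation"]).as_matrix().T@(np.atleast_2d(p)-np.array(c["origin"])).T
    k=c["camera_matrix"]@q; return (k[:2]/k[2]).T
def crop(c,u0,v0,u1,v1,s,name):
    f=c["frame"][v0:v1,u0:u1,::-1]; f=cv2.resize(f,None,fx=s,fy=s,interpolation=cv2.INTER_CUBIC); cv2.imwrite("pics/"+name,f); return f
def tri(ct,pt,cs,ps):
    d1=ray(ct,*pt);d2=ray(cs,*ps);o1=np.array(ct["origin"]);o2=np.array(cs["origin"])
    A=np.stack([d1,-d2],1);s,*_=np.linalg.lstsq(A,o2-o1,rcond=None)
    a=o1+s[0]*d1;b=o2+s[1]*d2; return (a+b)/2,np.linalg.norm(a-b)
E
python3 - <<'E'
from h import *
t=cap("top"); s=cap("side")
a=crop(t,195,130,275,210,5,"a.png")
b=crop(t,325,130,405,210,5,"b.png")
cv2.imwrite("pics/ab.png",np.hstack([a,b]))
a=crop(s,235,135,325,205,4,"a.png"); b=crop(s,350,175,440,275,4,"b.png")
a=cv2.copyMakeBorder(a,0,b.shape[0]-a.shape[0],0,0,cv2.BORDER_CONSTANT)
cv2.imwrite("pics/abs.png",np.hstack([a,b]))
x=crop(t,353,150,433,280,4,"x.png");y=crop(s,290,290,360,350,4,"y.png");z=crop(s,360,130,440,190,4,"z.png")
cv2.imwrite("pics/xyz.png",np.hstack([cv2.copyMakeBorder(i,0,520-i.shape[0],0,0,cv2.BORDER_CONSTANT) for i in (x,y[:,:220],z[:,:220])]))
print(at_z(t,389,190,.02),at_z(t,393,261,0))
E
```

```text
[ 0.50634776 -0.2033394   0.02      ] [ 0.30581294 -0.21982631  0.        ]
```

View pics/ab.png

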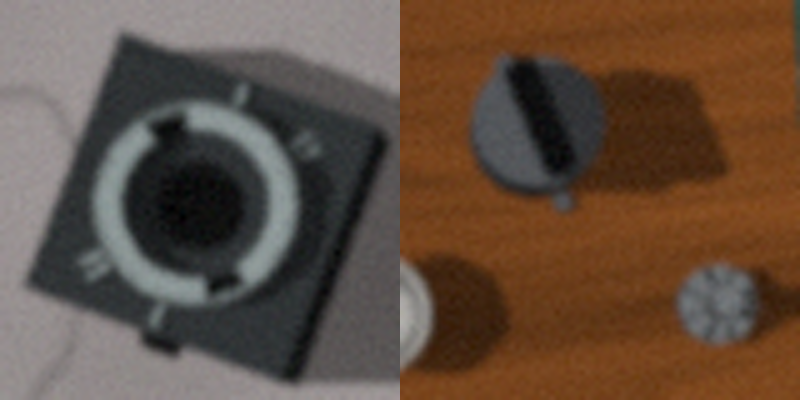

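View pics/abs.png

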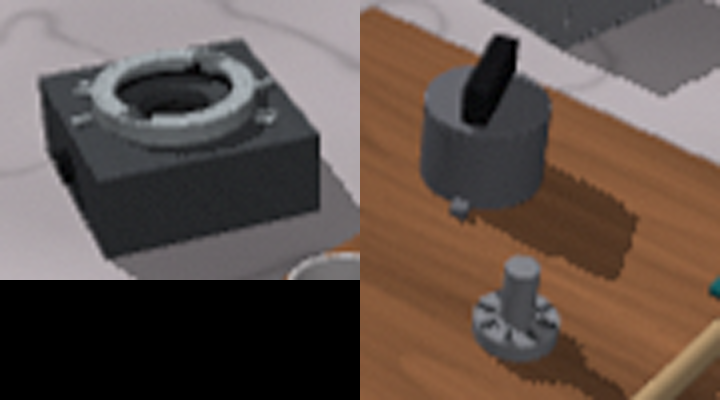

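View pics/xyz.png

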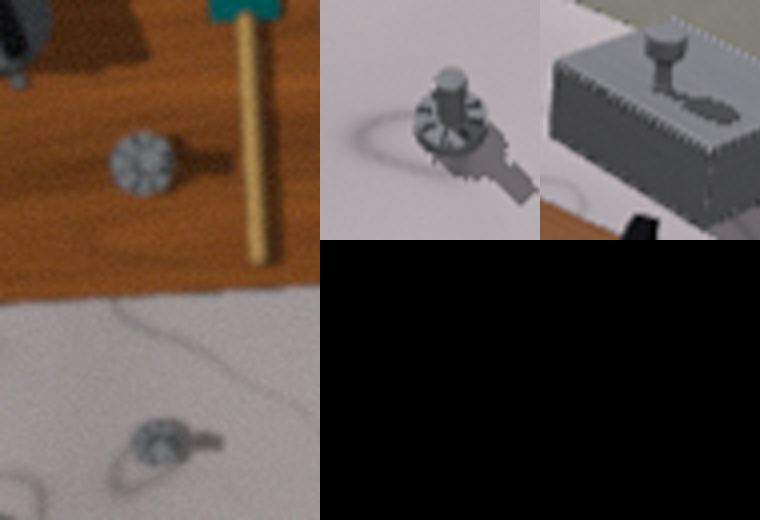

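The enlarged crop confirms that the insert on the board, top (388.5,190.5), has a disc about 16 px wide. That's about 44 mm, so it's the larger one. The one on the table at (393,261) is smaller, and the knob at (302,76) is fixed to a grey box. Next I'll fit models of the grinder, lid and insert to the images.

```bash
cat > ov.py <<'E'
from h import *
def T(p,x,y,yaw,z0):
    p=np.atleast_2d(np.array(p,float)); c,s=np.cos(yaw),np.sin(yaw)
    return np.c_[x+c*p[:,0]-s*p[:,1],y+s*p[:,0]+c*p[:,1],z0+p[:,2]]
a=np.linspace(0,2*np.pi,49)
def circ(r,z): return np.c_[r*np.cos(a),r*np.sin(a),0*a+z]
def box(lx,ly,z,cx=0,cy=0): return np.array([[cx+i*lx/2,cy+j*ly/2,z] for i,j in((1,1),(1,-1),(-1,-1),(-1,1),(1,1))])
def rot2(p,t):
    return T(p,0,0,t,0)
def grinder(): 
    L=[box(.15,.15,.06),box(.15,.15,0),circ(.054,.074),circ(.04,.074),circ(.025,.06)]
    for k in (0,np.pi):
        L.append(rot2([[.04,0,.074],[.054,0,.074]],k+.7)); L.append(rot2([[.060,0,.064],[.072,0,.064]],k)); L.append(rot2([[.060,0,.064],[.072,0,.064]],k-.7))
    return L
def lid(): return [circ(.036,0),circ(.036,.052),box(.062,.016,.078),box(.062,.016,.052),box(.094,.009,.006)]
def insert(): return [circ(.022,0.004),circ(.022,.014),circ(.009,.048)]
def draw(c,models,win,s,name):
    u0,v0,u1,v1=win
    f=np.ascontiguousarray(cv2.resize(c["frame"][v0:v1,u0:u1,::-1],None,fx=s,fy=s,interpolation=cv2.INTER_CUBIC))
    for L,pose in models:
        for p in L:
            q=(proj(c,T(p,*pose))-[u0,v0]+.5)*s-.5
            cv2.polylines(f,[np.round(q*8).astype(np.int32)],False,(0,255,255),1,cv2.LINE_AA,3)
    if name: cv2.imwrite("pics/"+name,f)
    return f
E
cat > fit.py <<'E'
from ov import *
import sys
t=cap("top"); s=cap("side")
print(at_z(t,234.2,170.6,.074), at_z(t,388.5,190.3,.034))
# lid bar top centre
print(at_z(t,325+540/5,130+118/5,.098))
E
python3 fit.py
```

```text
[0.54796929 0.22216155 0.074     ] [ 0.5045335  -0.19982491  0.034     ]
[ 0.59944022 -0.3069204   0.098     ]
```

```bash
cat > fit.py <<'E'
from ov import *
t=cap("top"); s=cap("side")
G=(.548,.222,-.363,0); L=(*at_z(t,353,153.5,.098)[:2],.40,.02); I=(.5045,-.1998,0,.02)
print(L)
M=[(grinder(),G),(lid(),L),(insert(),I)]
A=draw(t,M,(195,130,275,210),5,None);B=draw(t,M,(325,130,405,210),5,None)
cv2.imwrite("pics/f1.png",np.hstack([A,B]))
A=draw(s,M,(235,140,325,200),4.4,None);B=draw(s,M,(355,175,405,275),4,None)
h=max(A.shape[0],B.shape[0]);cv2.imwrite("pics/f2.png",np.hstack([cv2.copyMakeBorder(i,0,h-i.shape[0],0,0,cv2.BORDER_CONSTANT) for i in(A,B)]))
E
python3 fit.py
```

```text
(np.float64(0.5960765100301614), np.float64(-0.0952780089466739), 0.4, 0.02)
```

View pics/f1.png

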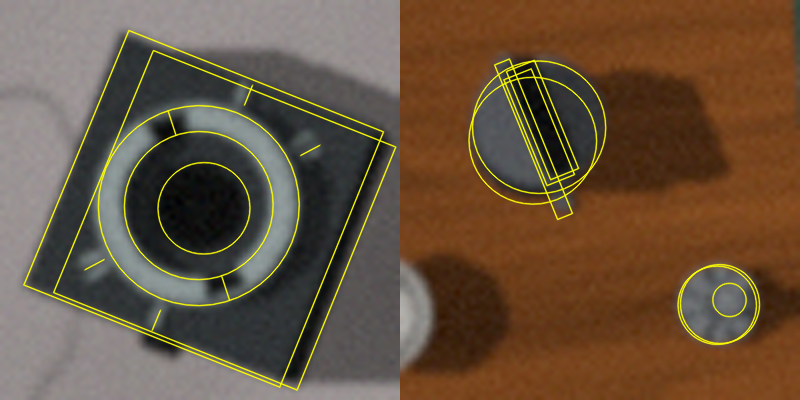

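View pics/f2.png

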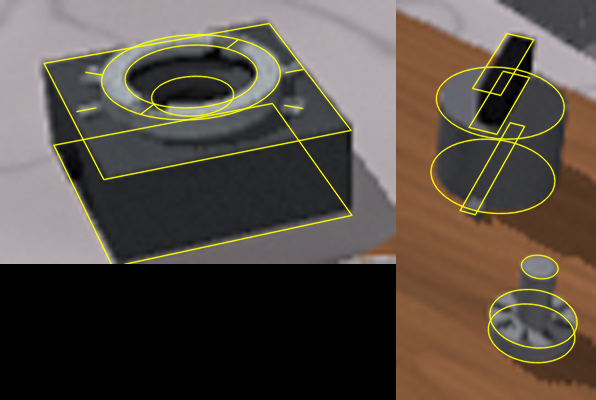

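```bash
cat > ref.py <<'E'
from ov import *
from scipy.optimize import minimize
def gm(c):
    g=cv2.GaussianBlur(cv2.cvtColor(c["frame"],cv2.COLOR_RGB2GRAY).astype(np.float32),(0,0),.8)
    gx=cv2.Sobel(g,cv2.CV_32F,1,0);gy=cv2.Sobel(g,cv2.CV_32F,0,1); return cv2.GaussianBlur(np.minimum(np.hypot(gx,gy),120),(0,0),.8)
def dens(p,n=12):
    p=np.asarray(p); w=np.linspace(0,1,n)[:,None]; return np.vstack([p[i]*(1-w)+p[i+1]*w for i in range(len(p)-1)])
def fit(cs,curves,x0,z0,useyaw=True):
    gs=[gm(c) for c in cs]; best=None
    P=[dens(p) for p in curves]; 
    def f(v):
        x,y,yaw=x0[0]+v[0]*1e-3,x0[1]+v[1]*1e-3,x0[2]+(v[2]*.02 if useyaw else 0); s=0
        for c,g in zip(cs,gs):
            for p in P:
                q=proj(c,T(p,x,y,yaw,z0)).astype(np.float32)
                s-=cv2.remap(g,q[:,:1],q[:,1:],cv2.INTER_LINEAR).mean()
        return s
    for st in np.array(np.meshgrid([-4,0,4],[-4,0,4],[-3,0,3] if useyaw else [0])).reshape(3,-1).T:
        r=minimize(f,st,method="Nelder-Mead",options=dict(xatol=.02,fatol=.01,initial_simplex=st+np.array([[0,0,0],[2,0,0],[0,2,0],[0,0,2]])))
        if best is None or r.fun<best.fun: best=r
    v=best.x; return np.round([x0[0]+v[0]*1e-3,x0[1]+v[1]*1e-3,x0[2]+(v[2]*.02 if useyaw else 0)],4),round(best.fun,1)
E
cat > runfit.py <<'E'
from ref import *
t=cap("top");s=cap("side")
G=grinder(); cg=[G[0],G[2],G[3]]+G[5:]
for n,cs in(("top",[t]),("side",[s]),("both",[t,s])):
    print(n,"grinder",fit(cs,cg,(.549,.2245,-.363),0))
    print(n,"lid",fit(cs,[circ(.036,.052),box(.062,.016,.078)],(.599,-.0953,.40),.02))
    print(n,"insert",fit(cs,[circ(.022,.014) if n!="side" else circ(.009,.048)],(.5045,-.1998,0),.02,False))
E
python3 runfit.py
```

```text
top grinder (array([ 0.5478,  0.2251, -0.4347]), np.float64(-839.0))
top lid (array([ 0.5981, -0.0947,  0.368 ]), np.float64(-133.1))
top insert (array([ 0.5052, -0.1981,  0.    ]), np.float64(-67.8))
side grinder (array([ 0.5495,  0.222 , -0.451 ]), np.float64(-893.5))
side lid (array([ 0.5985, -0.099 ,  0.4957]), np.float64(-149.4))
side insert (array([ 0.505 , -0.1995,  0.    ]), np.float64(-84.4))
both grinder (array([ 0.549 ,  0.2233, -0.4371]), np.float64(-1718.7))
both lid (array([ 0.5985, -0.0959,  0.3806]), np.float64(-276.8))
both insert (array([ 0.5052, -0.1987,  0.    ]), np.float64(-136.2))
```

```bash
cat > runfit2.py <<'E'
from ref import *
t=cap("top");s=cap("side")
G=grinder(); cg=[G[0],G[0],G[2],G[3]]
for n,cs in(("top",[t]),("side",[s]),("both",[t,s])):
    print(n,"grinder",fit(cs,cg,(.549,.2245,-.363),0))
    print(n,"ring",fit(cs,[G[2],G[3]],(.549,.2245,-.363),0,False))
    print(n,"lid",fit(cs,[box(.062,.016,.078)],(.599,-.0953,.40),.02))
g=(.549,.2235,-.363,0);L=(.5985,-.096,.385,.02);I=(.5052,-.1987,0,.02)
M=[(grinder(),g),(lid(),L),(insert(),I)]
A=draw(t,M,(195,130,275,210),5,None);B=draw(t,M,(325,130,405,210),5,None)
cv2.imwrite("pics/f3.png",np.hstack([A,B]))
A=draw(s,M,(235,140,325,200),4.4,None);B=draw(s,M,(355,175,405,275),4,None)
h=max(A.shape[0],B.shape[0]);cv2.imwrite("pics/f4.png",np.hstack([cv2.copyMakeBorder(i,0,h-i.shape[0],0,0,cv2.BORDER_CONSTANT) for i in(A,B)]))
E
python3 runfit2.py
```

```text
top grinder (array([ 0.5488,  0.2235, -0.3463]), np.float64(-411.8))
top ring (array([ 0.5489,  0.2238, -0.363 ]), np.float64(-223.0))
top lid (array([ 0.5979, -0.094 ,  0.3847]), np.float64(-91.3))
side grinder (array([ 0.5487,  0.2227, -0.3409]), np.float64(-390.0))
side ring (array([ 0.5485,  0.2225, -0.363 ]), np.float64(-210.8))
side lid (array([ 0.598, -0.1  ,  0.499]), np.float64(-89.8))
both grinder (array([ 0.5488,  0.2233, -0.3405]), np.float64(-801.2))
both ring (array([ 0.5489,  0.2234, -0.363 ]), np.float64(-433.6))
both lid (array([ 0.598 , -0.0953,  0.3856]), np.float64(-175.4))
```

View pics/f3.png

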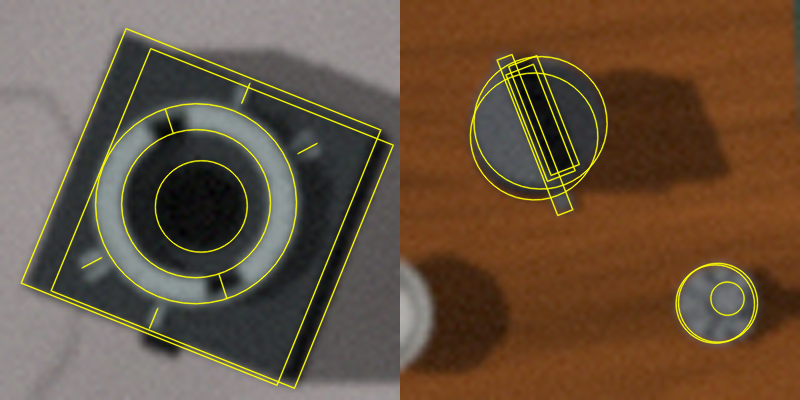

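View pics/f4.png

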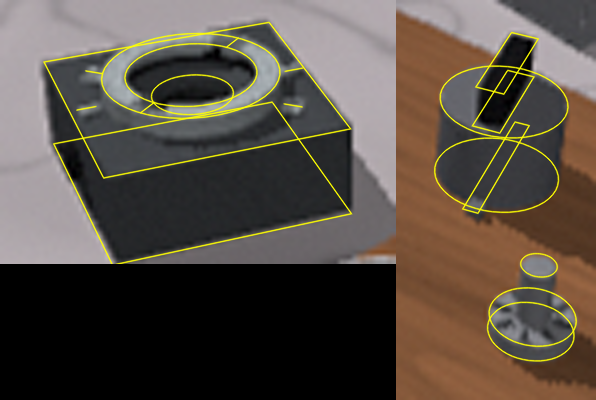

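The grinder fit is (0.549,0.2233) with yaw about -0.34, which the ribs and slots confirm. The lid is at (0.598,-0.096) with yaw about 0.39, and the insert is at (0.505,-0.199). I'll go to the insert, arcing outwards so I keep enough reach.

```bash
python3 -m handwheel '[[[0.035,-0.048,0,0,0,0,0.05],[0.035,-0.048,0,0,0,0,0.05],[0.035,-0.048,0,0,0,0,0.05],[0.035,-0.048,0,0,0,0,0.05],[0.035,-0.048,0,0,0,0,0.05],[0.035,-0.048,0,0,0,0,0.05],[0.035,-0.048,0,0,0,0,0.05],[0.035,-0.048,0,0,0,0,0.05]]]' 40
python3 -m handwheel '[[[0.003,-0.054,0,0,0,0,0.05],[0.003,-0.054,0,0,0,0,0.05],[0.003,-0.054,0,0,0,0,0.05],[0.003,-0.054,0,0,0,0,0.05],[0.003,-0.054,0,0,0,0,0.05],[0.003,-0.054,0,0,0,0,0.05],[0.003,-0.054,0,0,0,0,0.05],[0.003,-0.054,0,0,0,0,0.05]]]'
```

```text
t: 1.6
tool_pos: [0.4798, 0.2332, 0.2317]
ee_rot: [3.141, 0.001, 2.831]
ft_force: [0.9, 0.7, 0.1]
opening: 0.592
t: 2.6
tool_pos: [0.5027, -0.199, 0.2316]
ee_rot: [-3.142, 0.001, 2.831]
ft_force: [0.3, 0.5, -0.7]
opening: 0.582
```

```bash
python3 -m handwheel '[[[0.001,0,-0.05,0,0,0,0.04],[0.001,0,-0.05,0,0,0,0.04],[0,0,-0.035,0,0,0,0.04],[0,0,0,0,0,0,0.04]]]'
python3 - <<'E'
from ov import *
st=arm.sense(); p=st["tool_pos"]; print(p)
t=cap("top");s=cap("side")
M=[(insert(),(.505,-.199,0,.02)),([np.array([[0,0,0],[0,0,.05]])],(p[0],p[1],0,p[2])),(([np.array([[0,-.02,0],[0,.02,0]])],(p[0],p[1],st["ee_rot"][2],p[2])))]
A=draw(t,M,(350,150,430,230),4.5,None);B=draw(s,M,(345,180,435,280),4,None)
h=max(A.shape[0],B.shape[0]);cv2.imwrite("pics/g1.png",np.hstack([cv2.copyMakeBorder(i,0,h-i.shape[0],0,0,cv2.BORDER_CONSTANT) for i in(A,B)]))
E
```

```text
t: 3.1
tool_pos: [0.5027, -0.1959, 0.0935]
ee_rot: [3.14, -0.006, 2.831]
ft_force: [-0.2, -0.2, 0.7]
opening: 0.468
[ 0.50274496 -0.19588577  0.09348525]
```

View pics/g1.png

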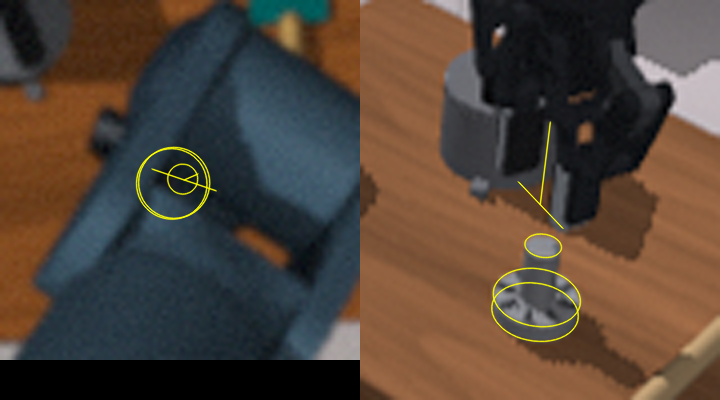

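```bash
for i in 1 2 3; do python3 -m handwheel '[[[0,0,0,0,0,0,0.04]]]' | head -3; done
```

```text
t: 3.32
tool_pos: [0.5063, -0.198, 0.0987]
ee_rot: [-3.14, 0.004, 2.831]
t: 3.45
tool_pos: [0.5058, -0.1977, 0.098]
ee_rot: [-3.141, 0.003, 2.831]
t: 3.58
tool_pos: [0.5052, -0.1974, 0.0972]
ee_rot: [-3.141, 0.001, 2.831]
```

```bash
python3 -m handwheel '[[[0,-0.001,-0.03,0,0,0,0.04],[0,0,-0.015,0,0,0,0.04],[0,0,-0.01,0,0,0,0.04],[0,0,0,0,0,0,0.04],[0,0,0,0,0,0,0.04]]]'
python3 -m handwheel '[[[0,0,0,0,0,0,0.0],[0,0,0,0,0,0,0.0],[0,0,0,0,0,0,0],[0,0,0,0,0,0,0],[0,0,0,0,0,0,0],[0,0,0,0,0,0,0]]]' 50
```

```text
t: 4.2
tool_pos: [0.5053, -0.1984, 0.042]
ee_rot: [-3.141, 0.001, 2.831]
ft_force: [-0.2, 0.3, -0.1]
opening: 0.469
t: 4.95
tool_pos: [0.5053, -0.1985, 0.0421]
ee_rot: [-3.141, 0.001, 2.831]
ft_force: [-1.2, -0.2, 5.1]
opening: 0.193
```

```bash
python3 -m handwheel '[[[0,0,0.02,0,0,0,0],[0,0,0.04,0,0,0,0],[0,0,0.04,0,0,0,0],[0,0,0.02,0,0,0,0],[0,0,0,0,0,0,0],[0,0,0,0,0,0,0]]]'
python3 - <<'E'
from ov import *
st=arm.sense(); p=st["tool_pos"]; print(p)
s=cap("side")
M=[(insert(),(p[0],p[1],0,p[2]-.022))]
draw(s,M,(345,130,445,230),5,"g2.png")
E
```

```text
t: 5.7
tool_pos: [0.5038, -0.1975, 0.1595]
ee_rot: [3.141, -0.003, 2.831]
ft_force: [0.1, 0.3, -1.9]
opening: 0.191
[ 0.50383999 -0.19751182  0.15953433]
```

View pics/g2.png

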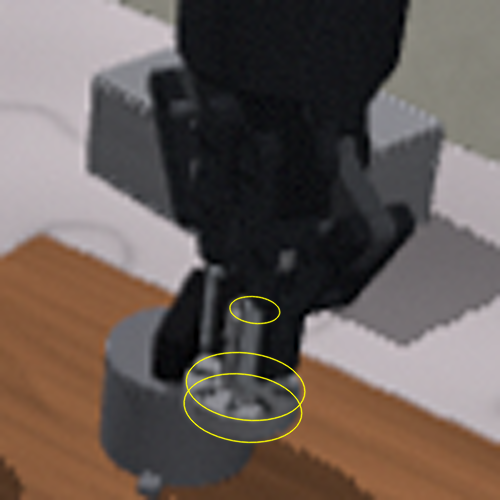

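```bash
python3 -m handwheel '[[[0.0055,0.03,0,0,0,0,0],[0.0055,0.05,0,0,0,0,0],[0.0055,0.06,0,0,0,0,0],[0.0055,0.06,0,0,0,0,0],[0.0055,0.06,0,0,0,0,0],[0.0055,0.06,0,0,0,0,0],[0.0055,0.06,0,0,0,0,0],[0.0055,0.042,0,0,0,0,0]]]'
python3 -m handwheel '[[[0,0,0,0,0,0,0],[0,0,-0.015,0,0,0,0],[0,0,-0.015,0,0,0,0],[0,0,0,0,0,0,0],[0,0,0,0,0,0,0],[0,0,0,0,0,0,0]]]'
python3 - <<'E'
from ov import *
st=arm.sense(); p=st["tool_pos"]; print(p)
s=cap("side");t=cap("top")
M=[(insert(),(p[0],p[1],0,p[2]-.022)),(grinder(),(.549,.2233,-.34,0))]
A=draw(s,M,(230,105,330,205),4,None)
B=draw(t,M,(195,120,275,220),4,None)
cv2.imwrite("pics/g3.png",np.hstack([A,B]))
E
```

```text
t: 6.75
tool_pos: [0.5476, 0.2262, 0.1594]
ee_rot: [-3.14, -0.003, 2.833]
ft_force: [-0.5, -0.2, -1.3]
opening: 0.192
t: 7.5
tool_pos: [0.5493, 0.2237, 0.132]
ee_rot: [3.141, 0.001, 2.83]
ft_force: [-0.1, 0.4, -1.8]
opening: 0.192
[0.54930529 0.22366711 0.13198697]
```

View pics/g3.png

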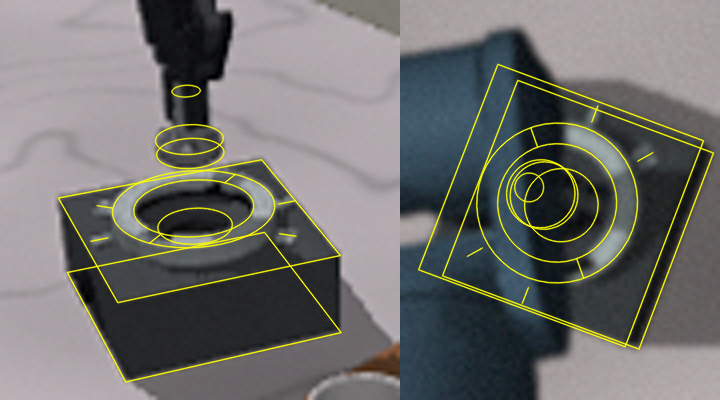

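```bash
python3 -m handwheel '[[[0,0,-0.02,0,0,0,0],[0,0,-0.015,0,0,0,0],[0,0,-0.008,0,0,0,0],[0,0,-0.005,0,0,0,0],[0,0,-0.004,0,0,0,0],[0,0,0,0,0,0,0],[0,0,0,0,0,0,0]]]'
```

```text
t: 8.48
tool_pos: [0.5491, 0.2239, 0.0797]
ee_rot: [3.141, 0.001, 2.831]
ft_force: [-0.7, -0.5, -0.9]
opening: 0.192
```

```bash
python3 -m handwheel '[[[0,0,-0.003,0,0,0,0],[0,0,-0.002,0,0,0,0],[0,0,0,0,0,0,0]]]'
python3 -m handwheel '[[[0,0,-0.002,0,0,0,0],[0,0,-0.001,0,0,0,0],[0,0,0,0,0,0,0]]]'
```

```text
t: 8.85
tool_pos: [0.5487, 0.2239, 0.0742]
ee_rot: [-3.142, -0.0, 2.831]
ft_force: [0.3, -0.7, -0.8]
opening: 0.192
t: 9.22
tool_pos: [0.5489, 0.2239, 0.0716]
ee_rot: [3.142, 0.0, 2.831]
ft_force: [-3.4, -0.8, 4.7]
opening: 0.189
```

```bash
python3 -m handwheel '[[[0,0,-0.002,0,0,0,0],[0,0,-0.001,0,0,0,0],[0,0,0,0,0,0,0]]]'
python3 -m handwheel '[[[0,0,-0.002,0,0,0,0],[0,0,-0.001,0,0,0,0],[0,0,0,0,0,0,0]]]'
```

```text
t: 9.6
tool_pos: [0.5489, 0.2239, 0.0682]
ee_rot: [3.141, 0.0, 2.831]
ft_force: [-2.0, 0.3, 3.4]
opening: 0.186
t: 9.98
tool_pos: [0.5492, 0.2239, 0.068]
ee_rot: [-3.141, -0.0, 2.831]
ft_force: [-9.2, -3.4, 20.4]
opening: 0.194
```

```bash
python3 -m handwheel '[[[0,0,0,0,0,0,0.034],[0,0,0,0,0,0,0.034],[0,0,0.002,0,0,0,0.034]]]'
python3 -m handwheel '[[[0,0,0.02,0,0,0,0.034],[0,0,0.05,0,0,0,0.034],[0,-0.03,0.05,0,0,0,0.034],[0,-0.06,0.03,0,0,0,0.04],[0,-0.06,0,0,0,0,0.04],[0,0,0,0,0,0,0.04]]]'
python3 - <<'E'
from ov import *
s=cap("side");t=cap("top")
M=[(insert(),(.549,.2235,0,.046))]
A=draw(s,M,(240,125,320,195),5,None);B=draw(t,M,(195,130,275,210),4.375,None);C=draw(s,[],(240,125,320,195),5,None)
D=draw(t,[],(195,130,275,210),4.375,None)
cv2.imwrite("pics/g4.png",np.vstack([np.hstack([C,D]),np.hstack([A,B])])[:, :])
E
```

```text
t: 10.35
tool_pos: [0.5483, 0.2238, 0.0665]
ee_rot: [-3.141, -0.001, 2.831]
ft_force: [-0.1, -0.9, 0.8]
opening: 0.395
t: 11.1
tool_pos: [0.5495, 0.0747, 0.2175]
ee_rot: [3.141, 0.003, 2.826]
ft_force: [0.2, 0.1, 1.2]
opening: 0.468
```

View pics/g4.png

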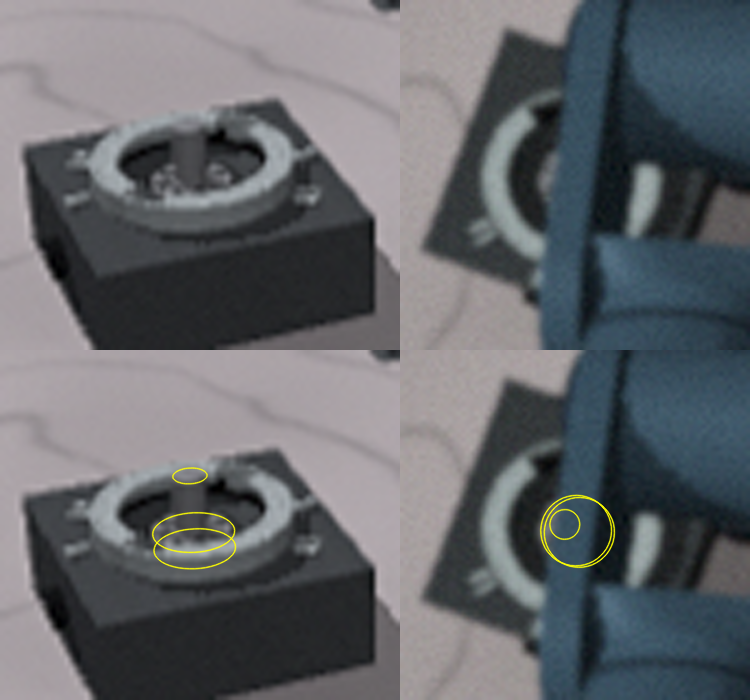

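```bash
python3 -m handwheel '[[[0.01,-0.034,-0.01,0,0,10,0.045],[0.01,-0.034,-0.01,0,0,10,0.045],[0.01,-0.034,-0.01,0,0,10,0.045],[0.01,-0.034,-0.01,0,0,10,0.045],[0.009,-0.034,-0.01,0,0,0,0.045],[0,0,-0.02,0,0,0,0.045],[0,0,0,0,0,0,0.045],[0,0,0,0,0,0,0.045]]]'
python3 - <<'E'
from ov import *
st=arm.sense(); p=st["tool_pos"]; print(p,st["ee_rot"])
s=cap("side");t=cap("top")
M=[(lid(),(.598,-.096,.39,.02)),([np.array([[0,-.02,0],[0,.02,0]]),np.array([[0,0,0],[0,0,.05]])],(p[0],p[1],st["ee_rot"][2],p[2]))]
A=draw(s,M,(340,140,420,240),5,None);B=draw(t,[],(195,130,275,210),4.375,None)
B=cv2.copyMakeBorder(B,0,A.shape[0]-B.shape[0],0,0,cv2.BORDER_CONSTANT)
cv2.imwrite("pics/g5.png",np.hstack([A,B]))
E
```

```text
t: 12.2
tool_pos: [0.5978, -0.0906, 0.1454]
ee_rot: [3.141, 0.0, -2.752]
ft_force: [0.9, 0.1, -0.3]
opening: 0.528
[ 0.59782773 -0.09055144  0.14544616] [ 3.14135006e+00  3.42313405e-05 -2.75236651e+00]
```

View pics/g5.png

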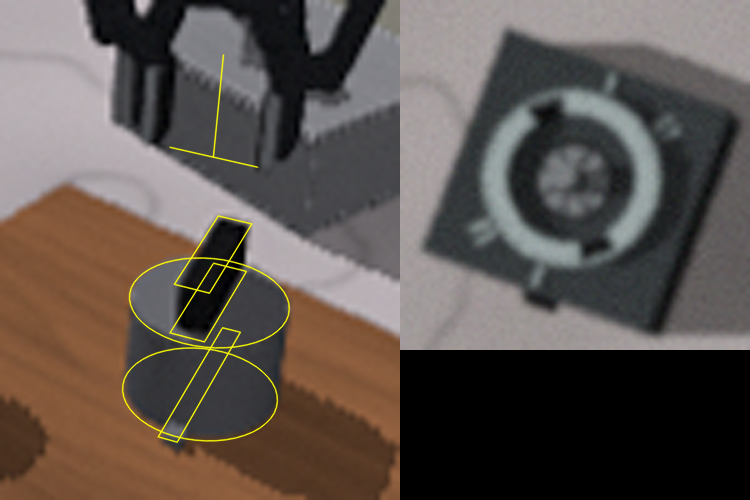

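```bash
python3 -m handwheel '[[[0,-0.005,-0.03,0,0,0,0.045],[0,0,-0.02,0,0,0,0.045],[0,0,-0.012,0,0,0,0.045],[0,0,-0.006,0,0,0,0.045],[0,0,0,0,0,0,0.045]]]'
python3 -m handwheel '[[[0,0,0,0,0,0,0.03],[0,0,0,0,0,0,0.022],[0,0,0,0,0,0,0.0],[0,0,0,0,0,0,0],[0,0,0,0,0,0,0],[0,0,0,0,0,0,0]]]' 70
```

```text
t: 12.92
tool_pos: [0.5979, -0.097, 0.0772]
ee_rot: [3.142, -0.0, -2.754]
ft_force: [0.2, -0.7, 0.2]
opening: 0.526
t: 13.68
tool_pos: [0.5984, -0.0972, 0.0781]
ee_rot: [-3.141, 0.001, -2.754]
ft_force: [0.1, 1.3, 4.8]
opening: 0.172
```

Gripped: the opening of 0.172 is about 15 mm, on the 16 mm bar. I'll lift it and check the hold.

```bash
python3 -m handwheel '[[[0,0,0.02,0,0,0,0],[0,0,0.04,0,0,0,0],[0,0,0.04,0,0,0,0],[0,0,0.02,0,0,0,0],[0,0,0,0,0,0,0],[0,0,0,0,0,0,0],[0,0,0,0,0,0,0]]]'
cat > held.py <<'E'
from ref import *
st=arm.sense(); p=st["tool_pos"]; yaw=st["ee_rot"][2]-np.pi
s=cap("side")
pose=(p[0],p[1],yaw,p[2]-.0575); print(np.round(pose,4))
print(fit([s],[circ(.036,0)[np.r_[24:49]] if 0 else circ(.036,.052)],pose,pose[3],False))
u,v=proj(s,[p])[0].astype(int)
draw(s,[(lid(),pose)],(u-45,v-35,u+45,v+55),6,"held%d.png"%(st["t"]*100)); print("held%d.png"%(st["t"]*100))
E
python3 held.py
```

```text
t: 14.55
tool_pos: [0.5967, -0.0967, 0.195]
ee_rot: [3.139, -0.003, -2.754]
ft_force: [-0.0, -0.1, -2.1]
opening: 0.172
[ 0.5967 -0.0967 -5.8959  0.1375]
(array([ 0.5988, -0.0947, -5.8959]), np.float64(-72.4))
held1455.png
```

View pics/held1455.png

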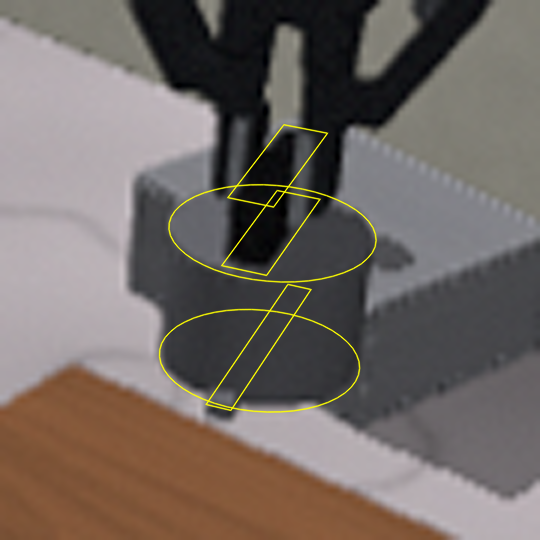

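```bash
python3 - <<'E'
from ov import *
st=arm.sense(); p=st["tool_pos"]
s=cap("side"); u,v=proj(s,[p])[0].astype(int)
f=draw(s,[],(u-35,v-25,u+35,v+50),8,None)
f=cv2.convertScaleAbs(f,alpha=2,beta=10); cv2.imwrite("pics/h2.png",f); print(u-35,v-25)
E
```

```text
351 126
```

View pics/h2.png

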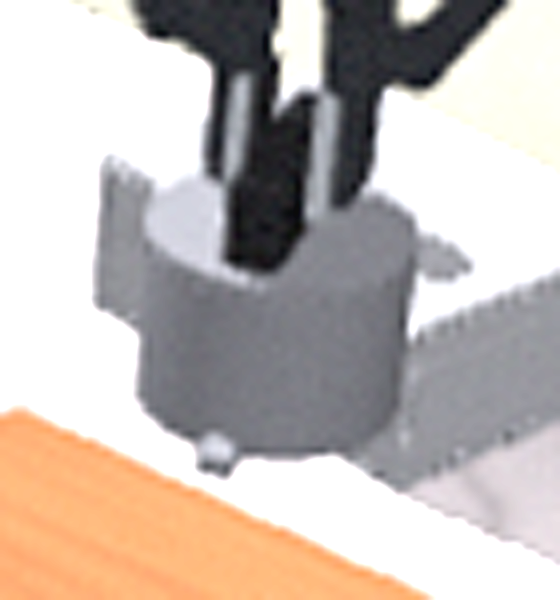

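```bash
python3 -m handwheel '[[[-0.007,0.03,0,0,0,-0.5,0],[-0.007,0.048,0,0,0,-0.5,0],[-0.007,0.055,0,0,0,-0.5,0],[-0.007,0.055,0,0,0,0,0],[-0.007,0.055,0,0,0,0,0],[-0.007,0.045,0,0,0,0,0],[-0.007,0.0325,0,0,0,0,0],[0,0,0,0,0,0,0]]]'
python3 -m handwheel '[[[0,0,-0.02,0,0,0,0],[0,0,-0.02,0,0,0,0],[0,0,0,0,0,0,0],[0,0,0,0,0,0,0],[0,0,0,0,0,0,0]]]'
python3 - <<'E'
from ov import *
st=arm.sense(); p=st["tool_pos"]; yaw=st["ee_rot"][2]-np.pi
s=cap("side");t=cap("top")
pose=(p[0],p[1],yaw,p[2]-.0575); print(np.round(pose,4), yaw+2*np.pi)
M=[(lid(),pose),(grinder(),(.549,.2233,-.338,0))]
A=draw(s,M,(230,100,330,200),6,None);cv2.imwrite("pics/k1.png",A)
cv2.imwrite("pics/k2.png",np.hstack([draw(s,[],(240,105,320,195),5,None),draw(t,[],(195,125,275,215),5,None)]))
E
```

```text
t: 15.65
tool_pos: [0.5478, 0.2254, 0.1966]
ee_rot: [3.141, -0.001, -2.777]
ft_force: [-0.2, -0.9, -3.1]
opening: 0.168
t: 16.27
tool_pos: [0.5495, 0.2234, 0.1581]
ee_rot: [-3.141, 0.002, -2.781]
ft_force: [0.3, -0.1, -2.7]
opening: 0.172
[ 0.5495  0.2234 -5.9224  0.1006] 0.3607791269706091
```

View pics/k1.png

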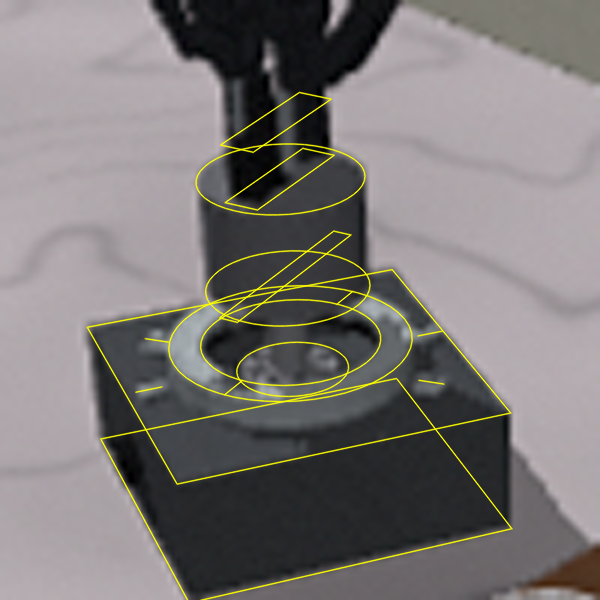

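View pics/k2.png

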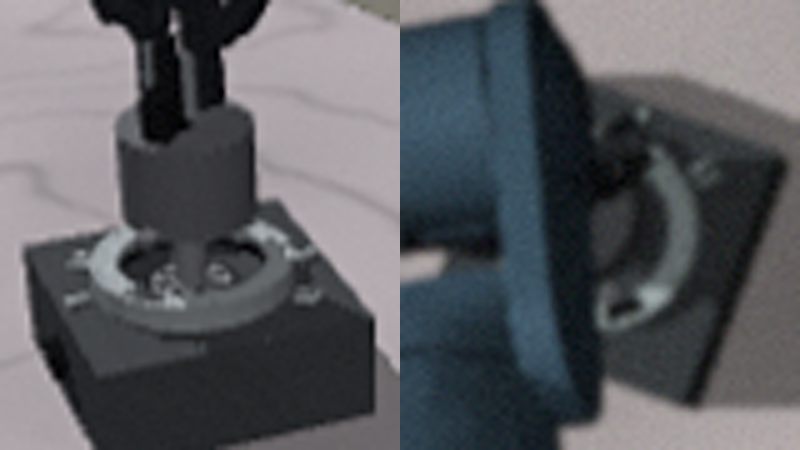

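```bash
python3 -m handwheel '[[[0,0,-0.015,0,0,0,0],[0,0,-0.008,0,0,0,0],[0,0,0,0,0,0,0],[0,0,-0.003,0,0,0,0],[0,0,-0.003,0,0,0,0],[0,0,0,0,0,0,0]]]'
```

```text
t: 17.12
tool_pos: [0.5486, 0.2235, 0.1281]
ee_rot: [3.142, -0.0, -2.78]
ft_force: [-0.5, 0.2, -2.3]
opening: 0.167
```

```bash
python3 -m handwheel '[[[0,0,-0.002,0,0,0,0],[0,0,-0.002,0,0,0,0],[0,0,0,0,0,0,0]]]'
```

```text
t: 17.5
tool_pos: [0.5486, 0.2234, 0.124]
ee_rot: [3.142, -0.0, -2.78]
ft_force: [-0.2, -0.2, -2.8]
opening: 0.171
```

```bash
python3 -m handwheel '[[[0,0,-0.002,0,0,0,0],[0,0,-0.002,0,0,0,0],[0,0,0,0,0,0,0]]]'; python3 -m handwheel '[[[0,0,-0.0015,0,0,0,0],[0,0,-0.001,0,0,0,0],[0,0,0,0,0,0,0]]]'
```

```text
t: 17.88
tool_pos: [0.5486, 0.2234, 0.12]
ee_rot: [3.142, -0.0, -2.78]
ft_force: [0.1, 0.2, -2.2]
opening: 0.17
t: 18.25
tool_pos: [0.5489, 0.2235, 0.1181]
ee_rot: [3.142, 0.0, -2.78]
ft_force: [-1.3, -0.0, 0.7]
opening: 0.167
```

```bash
python3 -m handwheel '[[[0,0,-0.001,0,0,0,0],[0,0,-0.001,0,0,0,0],[0,0,0,0,0,0,0],[0,0,0,0,0,0,0]]]'
python3 - <<'E'
from ov import *
st=arm.sense(); p=st["tool_pos"]; yaw=st["ee_rot"][2]-np.pi
print(st["moment"])
s=cap("side")
M=[(lid(),(p[0],p[1],yaw,.06))]
cv2.imwrite("pics/k3.png",np.hstack([draw(s,[],(240,105,320,195),5,None),draw(s,M,(240,105,320,195),5,None)]))
E
```

```text
t: 18.75
tool_pos: [0.549, 0.2236, 0.1181]
ee_rot: [-3.141, -0.0, -2.78]
ft_force: [-7.9, -1.3, 12.4]
opening: 0.164
[-0.39984321  1.3545504  -0.04275438]
```

View pics/k3.png

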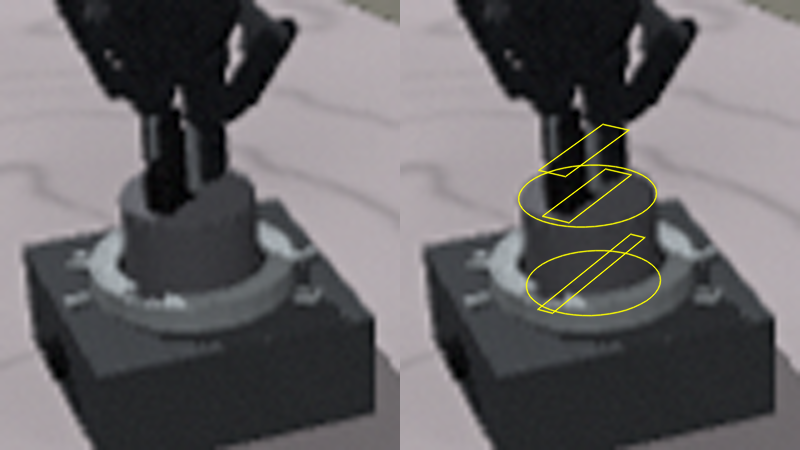

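```bash
python3 -m handwheel '[[[0,0,0.0015,0,0,0,0],[0,0,0,0,0,0,0]]]' 90; python3 -m handwheel '[[[0,0,0,0,0,-5,0],[0,0,0,0,0,-5,0],[0,0,0,0,0,0,0]]]'
```

```text
t: 19.05
tool_pos: [0.5492, 0.2237, 0.1182]
ee_rot: [-3.142, 0.001, -2.78]
ft_force: [-2.7, 0.1, 5.3]
opening: 0.162
t: 19.42
tool_pos: [0.5498, 0.2231, 0.1181]
ee_rot: [-3.141, 0.002, -2.954]
ft_force: [0.2, -2.3, 4.5]
opening: 0.164
```

```bash
python3 -m handwheel '[[[0,0,0,0,0,-5,0],[0,0,0,0,0,-5,0],[0,0,0,0,0,0,0]]]';python3 -m handwheel '[[[0,0,0,0,0,-5,0],[0,0,0,0,0,-5,0],[0,0,0,0,0,0,0]]]'; python3 -c "
from cell import arm
print(arm.sense()['moment'])"
```

```text
t: 19.8
tool_pos: [0.5499, 0.223, 0.1182]
ee_rot: [-3.141, 0.002, -3.128]
ft_force: [0.0, -2.6, 5.7]
opening: 0.165
t: 20.18
tool_pos: [0.5499, 0.2229, 0.1181]
ee_rot: [-3.141, 0.002, 2.98]
ft_force: [-0.1, -2.8, 5.9]
opening: 0.167
[-0.57412108  0.12785148 -0.02712953]
```

```bash
python3 -m handwheel '[[[0,0,0,0,0,-5,0],[0,0,0,0,0,-5,0],[0,0,0,0,0,0,0],[0,0,0,0,0,0,0]]]'; cat > k.py <<'E'
from ov import *
import sys
st=arm.sense(); p=st["tool_pos"]; yaw=st["ee_rot"][2]-np.pi
print(st["moment"],yaw,p)
s=cap("side");t=cap("top")
M=[(lid(),(p[0],p[1],yaw,p[2]-.0581)),(grinder()[5:],(.549,.2233,-.338,0))]
cv2.imwrite("pics/"+sys.argv[1],np.hstack([draw(s,[],(245,100,315,185),5.7,None),draw(s,M,(245,100,315,185),5.7,None)]))
cv2.imwrite("pics/t"+sys.argv[1],np.hstack([draw(t,[],(195,130,275,210),5,None),draw(t,M,(195,130,275,210),5,None)]))
E
python3 k.py k4.png
```

```text
t: 20.68
tool_pos: [0.5499, 0.2228, 0.1181]
ee_rot: [-3.141, 0.003, 2.806]
ft_force: [-0.4, -3.4, 5.0]
opening: 0.165
[-0.64331554  0.14763291  0.01410257] -0.33524715220524515 [0.54986856 0.2227685  0.11813575]
```

View pics/k4.png

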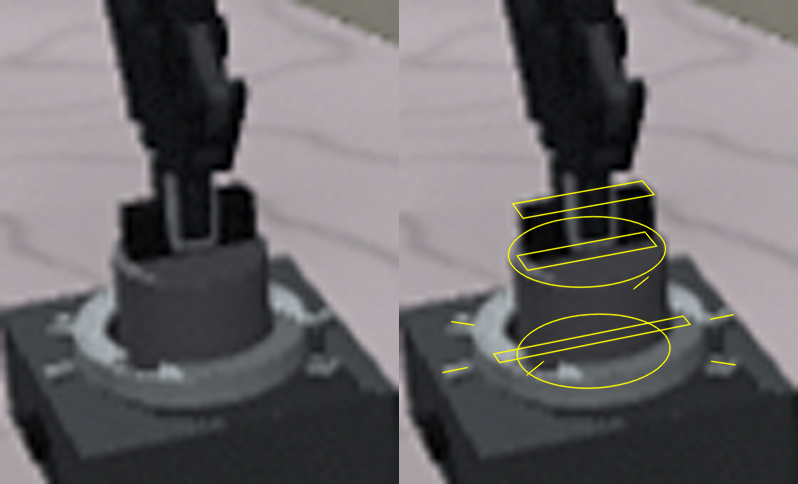

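View pics/tk4.png

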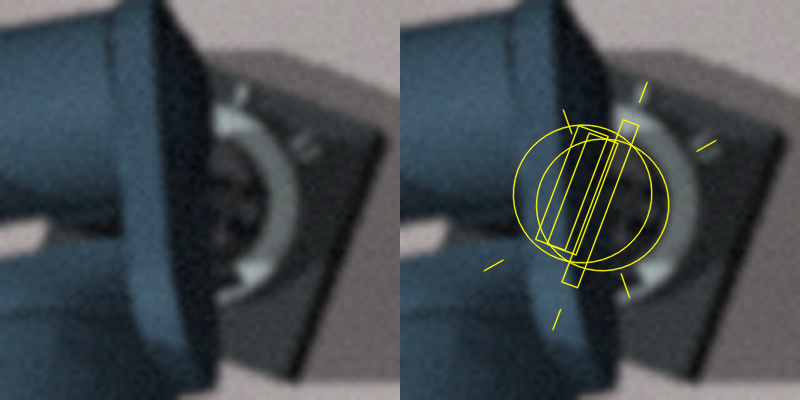

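```bash
python3 - <<'E'
from ov import *
st=arm.sense(); p=st["tool_pos"]
s=cap("side")
out=[]
for y in (-.335,-.40,-.27):
    M=[(lid()[1:4],(p[0],p[1],y,.06)),(grinder()[2:3]+grinder()[5:],(.549,.2233,-.338,0))]
    out.append(draw(s,M,(260,125,296,153),11,None))
out.insert(0,draw(s,[],(260,125,296,153),11,None))
o=np.vstack([np.hstack(out[:2]),np.hstack(out[2:])])
o=cv2.convertScaleAbs(o,alpha=1.8); cv2.imwrite("pics/k5.png",o[:600])
E
```

```text
(no output)
```

View pics/k5.png

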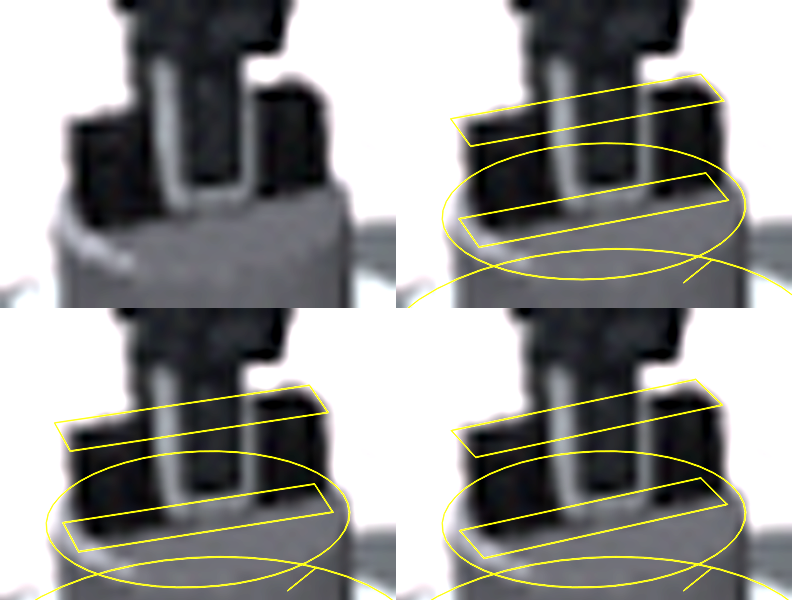

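The bar is at about -0.37 rad against the ribs' -0.338, and the lid is down (z about 0.060). I'll settle for a few rows, check it's still, and hand in.

```bash
python3 -m handwheel '[[[0,0,0,0,0,0,0],[0,0,0,0,0,0,0],[0,0,0,0,0,0,0],[0,0,0,0,0,0,0]]]'; python3 - <<'E'
from cell import arm
s=arm.sense(); print(abs(s["joint_velocities"]).max(), s["ee_rot"], s["tool_pos"])
print(arm.finish_job())
E
```

```text
t: 21.32
tool_pos: [0.5499, 0.2227, 0.1182]
ee_rot: [-3.141, 0.003, 2.806]
ft_force: [-0.9, -4.3, 5.9]
opening: 0.166
0.0016766610371464462 [-3.14110480e+00  2.51659449e-03  2.80629497e+00] [0.54987699 0.22273961 0.11816022]
the job is handed in; nothing more can be done
None
```

I handed the job in at about 21 s. The insert is pressed home, and the lid is seated, turned halfway and still gripped. The hand-in gave no verdict.

- **Insert:** I used the larger one from the board and pressed it until it stopped hard, at about 20 N with its origin about 46 mm above the grinder's. I then let go. Both cameras showed it upright and central in the well.
- **Lid:** It went down through the slots without catching and stopped with its underside on the deck (z about 0.060). I held it there unturned for about half a second, then twisted it 40° clockwise.
- **Final state:** The arm was still, gripping the bar at 90 N with about 6 N downwards. The gripper's angle puts the bar at -0.335 rad, against about -0.338 for the single ribs. The side picture suggests nearer -0.37. Both are well inside the 0.16 limit.
- **Drive ring:** I never measured it directly. From the turn and the lug play it should be at about 0.62 to 0.8 rad, never near 1.1.
- **Check that disagreed:** The wrist moment about the vertical read near zero, not the 0.15–0.18 N m I expected from the spring. I relied on the lid being fully down and the pictures showing the bar turned.
- **Ramekin, spatula and turner:** I never touched them.

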